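# Slide a washed gearbox casing onto the drip perch

## Robot

A 6-joint arm with a two-finger parallel gripper is mounted at the origin on the work surface. World frame = base frame: x ahead of the robot, y to its left, z up, the work surface at z = 0. Lengths are in m, angles in degrees, forces in N, time in s.
With the tool pointing down it reaches from about 0.325 to 0.775 m from the base axis. Payload 5.5 kg.
Tool frame: the origin (TCP) lies at the centre of the arm's flange, where the gripper is bolted on; the fingertips stand 182 mm ahead of it and the grasp point (between the pads) lies 163 mm ahead of it; z points along the fingers, y is the line along which they close (so a half turn about z gives the same grasp; the last joint's range is limited). The gripper opens to 88 mm and grips with 3 to 60 N. Pads are 20 mm wide; open, the fingers measure 115 mm over their backs; the gripper's body (75 mm by 178 mm) begins 61 mm behind the grasp point.
Start: joints at [68.199, 5.22, 70.514, -0, 104.267, -3.249], TCP at [0.191, 0.569, 0.405] pointing down, gripper open.
Joint ranges: [-164.24, 164.24], [-49.07, 125.15], [9.68, 141.18], [-86.29, 266.29], [3.28, 154.24], [-151.56, 151.56]. Speed limits (degrees/s): [147.25, 147.25, 172.46, 180, 180, 180].

## Interface

Orientations are given as [roll, pitch, yaw] about the fixed x, y, z axes, in that order (R = Rz(yaw) Ry(pitch) Rx(roll)).
In Python, from station import r gives the robot as it stands. The module is installed in compiled form; this text tells all that it offers. Calls block until the motion is done:
- r.reach(position, orientation): joint-space move of the TCP to a pose.
- r.servo_line(position, rotation=None, speed=0.15): straight line of the TCP; rotation=None keeps the orientation; speed is the mean speed in m/s.
- r.move_joints(angles): joint-space move.
- r.let_go() and r.grab(squeeze=None): open the fingers fully, or close them until they stop; squeeze is the grip in N (None keeps the last).
- r.wait(seconds).
- r.inverse_kinematics(position, orientation): joint angles nearest the present ones, or None.
- r.sense(): the state.
- r.snapshot(name): name is "side" or "top" or "wrist"; returns a dict with "frame" (384x512x3 uint8, red, green, blue), "fx", "fy", "cx", "cy" (pixels), "R" (3x3) and "t" (3): a world point X has camera coordinates R X + t. Camera axes: x right, y down, z forward; pixel columns grow to the right and rows downward; lengths in m; the calibration is good to about 2 mm. A picture is of the moment at which its call begins. There is no depth.
A pose or a line that the arm cannot do raises r.IKError and nothing moves.
- r.hand_in(): hands the job in; it is judged then, once.
The state is a dict: "clock": time; "joints": joint angles; "joint_vel": joint speeds; "joint_torque": joint torques, N m; "tcp_pos": TCP position; "orientation": TCP orientation; "contact_force": force on the tool from outside, world axes, zero at the start; "torque": the same for the moment, N m; "opening": finger opening in m; "gripper_force": force on a finger pad.
Only numpy, scipy, OpenCV 4.12 (cv2) and the standard library are available. Lean on these libraries where they do the work, as an engineer would, in place of code of your own. Each camera call takes 0.05 s, during which the arm holds its last target. There are 200 camera calls.

## Task

Slide the open aluminium gearbox casing off the wooden step and across the gap onto the narrow steel perch in the black drip tray, without picking it up. Leave it resting level on the perch alone, centred over it and square to it, and let go. Leave the other things on the bench where they are.

Things in the scene. Friction and masses are not known exactly. Their poses are not given: they have to be found in the camera images.
- casing_center (a point): Loose gearbox half casing, bare aluminium: open-topped box 150 mm (its x) by 110 mm (its y), 50 mm high, walls 7 mm, floor 8 mm thick, open side up, 0.5 to 0.9 kg. This point is its centre, 25 mm above its flat underside; z up. Starts on the wooden step, up to 25 mm off the middle, turned up to 0.4 rad from square. Slides with dry friction of a few N; can be pushed on its walls, from outside or inside.
- step_top (a point): Fixed wooden step of pallet boards, 200 mm (its x) by 170 mm (its y), 85 mm high. This point is the centre of its flat top; z up. Its axes are parallel to the perch's; the perch lies 160 mm away, centre to centre, along this y axis, on the +y or the -y side (it changes: read both points). Step and tray together are placed differently each time and turned up to 0.3 rad.
- perch_top (a point): Narrow perch: fixed steel plate 150 mm (its x) by 60 mm (its y), top 82 mm above the bench, 3 mm lower than the step. This point is the centre of its top; z up. An open gap 45 mm wide parts its long edge from the step. A casing centred and square on it (x along x) overhangs it by 25 mm on both long sides and clears the step by 20 mm; with its centre over 30 mm off along y it tips off.
- tray: Fixed black plastic drip tray, 220 mm (its x) by 124 mm (its y), walls 35 mm high, around the perch, which stands in its middle. Origin: centre of its underside on the bench, straight below the perch's centre; axes parallel to the perch's.
- can_center (a point): Bystander: upright spray can, 54 mm diameter, 160 mm high; point at its centre. Leave alone.
- jar_center (a point): Bystander: upright white jar with blue lid, 70 mm diameter, 90 mm high; point at its centre. Leave alone.
- hammer_grip (a point): Bystander: hammer, 260 mm long, lying on the bench; point at its handle's grip. Leave alone.
- scraper_grip (a point): Bystander: scraper, 200 mm long, lying on the bench; point at its handle's grip. Leave alone.

How it is judged (in metres and radians):
At the end, for the whole second after the job is handed in: The casing lies still and level (within 0.06 rad), open side up, on the perch and nowhere on the step, its centre within 15 mm of the perch's centre line across the narrow way (perch y) and 25 mm along the perch (perch x), its long side within 0.2 rad of the perch's long side, and is released (y of casing_center in the frame of perch_top between -0.015 and 0.015 m and x of casing_center in the frame of perch_top between -0.025 and 0.025 m and z of casing_center in the frame of perch_top between 0.02 and 0.032 m and angle between the x axis of casing_center and the x axis of perch_top, either way round below 0.2 rad and angle between casing_center's own z axis and vertical below 0.06 rad and contact force between casing and step below 0.05 N and linear speed of casing below 0.01 m/s); the robot touches nothing.
It fails at once if the casing is picked up: its centre rises more than 25 mm above its starting height (height (world z) of casing_center above 0.135 m).
It fails at once if a bystander (can) is moved more than 30 mm (distance of can_center from where it was at the start of the episode above 0.03 m).
It fails at once if a bystander (jar) is moved more than 30 mm (distance of jar_center from where it was at the start of the episode above 0.03 m).
It fails at once if a bystander (hammer) is moved more than 30 mm (distance of hammer_grip from where it was at the start of the episode above 0.03 m).
It fails at once if a bystander (scraper) is moved more than 30 mm (distance of scraper_grip from where it was at the start of the episode above 0.03 m).
It also fails if it takes over 45 s, if anything falls off the work surface, if the arm or the gripper's body presses on something with over 40 N, if the wrist force passes 120 N, or if a joint passes its speed limit or range.

## Working session

There is one attempt and no reset: what is moved stays moved. The work goes in short steps, each a Python script; the robot and the scene stay as the last script left them, time stands still between calls to the robot, and variables do not carry over. Pictures are saved under pics/ and viewed, at most 10 in all, crops included, and the job is handed in when it is done.

```bash
mkdir -p pics; cat > h.py <<'E'
import numpy as np, cv2
from station import r
def snap(n,f):
    s=r.snapshot(n); cv2.imwrite('pics/'+f,s['frame'][:,:,::-1]); np.savez('pics/'+f[:-4],**s); return s
def ray(s,u,v,z):
    R=np.array(s['R']);t=np.array(s['t']);c=-R.T@t
    d=R.T@np.array([(u-s['cx'])/s['fx'],(v-s['cy'])/s['fy'],1]); return c+d*(z-c[2])/d[2]
def proj(s,X):
    c=np.array(s['R'])@np.array(X)+np.array(s['t']); return np.array([s['fx']*c[0]/c[2]+s['cx'],s['fy']*c[1]/c[2]+s['cy']])
E
python3 - <<'E'
from h import *
a=snap('top','t0.png');b=snap('side','s0.png')
for s in(a,b):print(-np.array(s['R']).T@np.array(s['t']),s['fx'],np.round(s['R'],2).tolist())
q=r.sense();print(q['clock'],q['contact_force'])
E
```

```text
[ 0.45011728 -0.01331786  1.18490175] 424.3109778505784 [[-0.02, -1.0, -0.02], [-0.99, 0.02, -0.11], [0.11, 0.02, -0.99]]
[ 0.53285279 -0.90227135  0.64070545] 386.86009473691723 [[1.0, -0.0, 0.02], [0.02, -0.52, -0.86], [0.01, 0.86, -0.52]]
0.1 [ 0.04063757  0.13519069 -0.36239199]
```

View pics/t0.png

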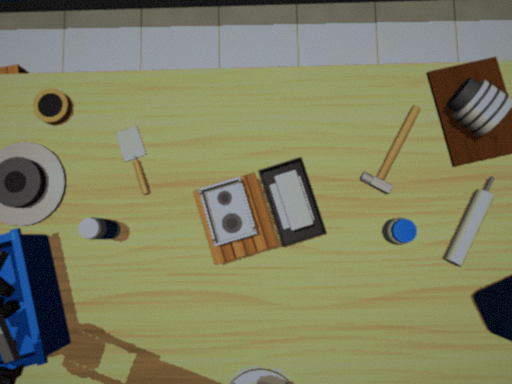

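View pics/s0.png

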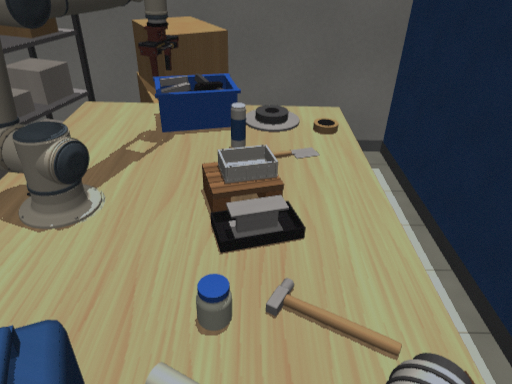

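The top view shows the casing at about (228,210) on the step at (237,222), with the perch at (293,200) in the tray to its right (world -y). The can is at (98,228) and the jar at (400,231), both well clear. Next I'll measure with masks.

```bash
python3 - <<'E'
from h import *
s=np.load('pics/t0.npz');f=s['frame']
c=f[140:280,180:340]; 
hsv=cv2.cvtColor(f,cv2.COLOR_RGB2HSV)
roi=np.zeros(f.shape[:2],np.uint8);roi[145:275,185:335]=1
grey=((hsv[...,1]<60)&(hsv[...,2]>95)&(roi>0)).astype(np.uint8)
black=((hsv[...,2]<60)&(roi>0)).astype(np.uint8)
def comps(m,z,nm):
    cs,_=cv2.findContours(m,cv2.RETR_EXTERNAL,cv2.CHAIN_APPROX_NONE)
    for k in cs:
        if cv2.contourArea(k)<300: continue
        q=cv2.boxPoints(cv2.minAreaRect(k)); P=np.array([ray(s,u,v,z)[:2] for u,v in q])
        e=np.diff(P,axis=0); L=np.hypot(*e.T)[:2]; l=e[np.argmax(L)]
        print(nm,q.round(1).tolist(),'ctr',P.mean(0).round(4),'size',L.round(4),'yaw',np.degrees(np.arctan2(l[1],l[0])).round(1))
comps(grey,0.135,'casing'); comps(grey,0.082,'perch'); 
comps(cv2.morphologyEx(black,cv2.MORPH_CLOSE,np.ones((25,25))),0.035,'tray')
step=((hsv[...,0]<20)&(hsv[...,1]>90)&(roi>0)).astype(np.uint8)
print(hsv[240,265],hsv[270,300]); comps(cv2.morphologyEx(step|cv2.dilate(grey[:, :]*(np.arange(512)<258).astype(np.uint8),np.ones((3,3))),cv2.MORPH_CLOSE,np.ones((9,9))),0.085,'step')
cv2.imwrite('pics/c0.png',cv2.resize(c[:,:,::-1],None,fx=5,fy=4.2,interpolation=cv2.INTER_CUBIC)[:,:800])
E
```

```text
casing [[197.0, 188.0], [240.5, 175.1999969482422], [257.70001220703125, 233.60000610351562], [214.1999969482422, 246.39999389648438]] ctr [0.5223 0.0717] size [0.1133 0.1517] yaw -164.6
casing [[265.79998779296875, 178.39999389648438], [297.29998779296875, 167.89999389648438], [315.5, 222.5], [284.0, 233.0]] ctr [ 0.5449 -0.0858] size [0.0831 0.143 ] yaw -163.5
perch [[197.0, 188.0], [240.5, 175.1999969482422], [257.70001220703125, 233.60000610351562], [214.1999969482422, 246.39999389648438]] ctr [0.526 0.076] size [0.119  0.1593] yaw -164.6
perch [[265.79998779296875, 178.39999389648438], [297.29998779296875, 167.89999389648438], [315.5, 222.5], [284.0, 233.0]] ctr [ 0.5497 -0.0895] size [0.0873 0.1502] yaw -163.5
tray [[258.3999938964844, 170.6999969482422], [300.79998779296875, 157.0], [325.20001220703125, 232.60000610351562], [282.70001220703125, 246.3000030517578]] ctr [ 0.5512 -0.0956] size [0.1227 0.216 ] yaw -164.2
[ 14 154 109] [ 32  89 157]
step [[191.10000610351562, 185.0], [265.8999938964844, 163.0], [290.0, 245.0], [215.1999969482422, 267.0]] ctr [0.5148 0.0416] size [0.2046 0.2222] yaw -165.1
```

View pics/c0.png

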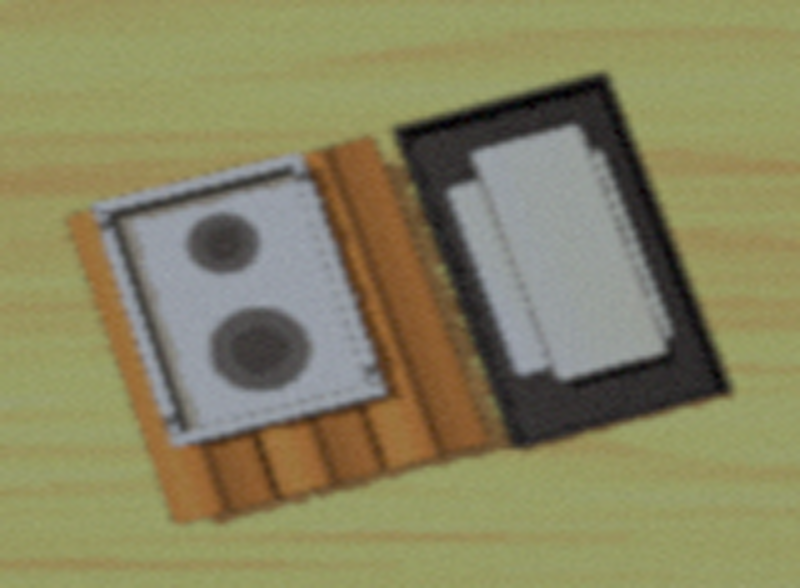

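```bash
python3 - <<'E'
from h import *
s=np.load('pics/t0.npz')
K=np.array([5,4.2]);O=np.array([180,140])
def quad(nm,c,z):
    P=np.array([ray(s,*(np.array(p)/K+O),z)[:2] for p in c]) # TL,TR,BR,BL
    x=(P[0]+P[1]-P[2]-P[3])/2; y=(P[0]+P[3]-P[1]-P[2])/2
    print(nm,P.mean(0).round(4),np.hypot(*x).round(4),np.hypot(*y).round(4),np.degrees(np.arctan2(x[1],x[0])).round(1),np.degrees(np.arctan2(-y[0],y[1])).round(1)); return P.mean(0)
st=quad('step',[(68,213),(378,140),(495,440),(172,522)],.085)
pe=quad('perch',[(472,150),(580,125),(670,348),(562,380)],.082)
ca=quad('casing',[(93,205),(303,153),(388,395),(172,447)],.135)
tr=quad('tray',[(395,128),(605,74),(732,393),(520,447)],.035)
print(np.hypot(*(st-pe)),np.degrees(np.arctan2(*(st-pe)[::-1]))-90)
print(r.sense()['orientation'],r.sense()['tcp_pos'])
for a in (16+90,16-90):
    for xy in(ca,pe): print(a,r.inverse_kinematics([*xy,.29],[180,0,a]))
E
```

```text
step [0.5063 0.0544] 0.1967 0.1708 16.2 15.1
perch [ 0.5515 -0.0988] 0.1482 0.0591 16.7 16.3
casing [0.5207 0.0705] 0.1491 0.1099 15.2 15.1
tray [ 0.5501 -0.0978] 0.2173 0.1199 16.7 15.8
0.1596938989378346 16.416956208330035
[-1.79900783e+02 -4.44249312e-03  1.61447892e+02] [0.19091806 0.56887881 0.40362609]
106 [  4.00184636  -5.86004594  93.1626346    0.          92.69741135
 -11.99815364]
106 [-13.6351529   -0.46086539  87.96062097   0.          92.50024442
 -29.6351529 ]
-74 None
-74 [-1.36351529e+01 -4.60865392e-01  8.79606210e+01 -2.54444375e-14
  9.25002444e+01  1.50364847e+02]
```

```bash
cat >> h.py <<'E'
A=np.radians(16.3); U=np.array([np.cos(A),np.sin(A)]); N=np.array([-np.sin(A),np.cos(A)]); PE=np.array([.551,-.0985])
ORI=[180,0,106.3]
def W(x,y): return PE+x*U+y*N            # perch frame -> world
def line(x,y,tipz,v=.06):
    r.servo_line([*W(x,y),tipz+.182],ORI,speed=v); q=r.sense()
    d=np.array(q['tcp_pos'])[:2]-PE; F=np.array(q['contact_force'])
    print('perch xy',(d@U).round(4),(d@N).round(4),'tip',round(q['tcp_pos'][2]-.182,4),'F',(F[:2]@U).round(2),(F[:2]@N).round(2),F[2].round(2),'t',round(q['clock'],1))
E
python3 - <<'E'
from h import *
r.reach([*W(.018,.171),.40],ORI); line(.018,.171,.20,.15)
snap('wrist','w1.png')
E
```

```text
perch xy 0.018 0.1716 tip 0.1989 F 0.06 0.2 1.13 t 2.5
```

View pics/w1.png

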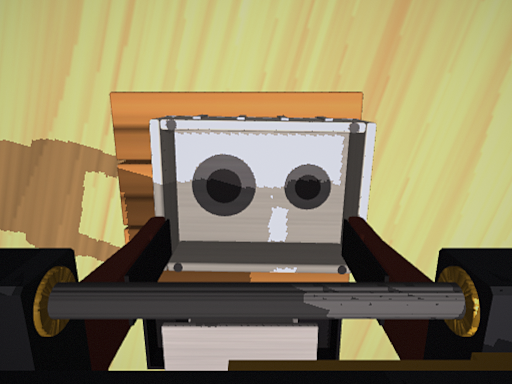

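The wrist view shows both bores flat in the floor and the casing rim corners at about (150,120), (376,124) and (345,272). The fingers straddle its midline, tips near (160,225) and (355,225). I'll check the rim corners by ray, then insert and push.

```bash
python3 - <<'E'
from h import *
s=np.load('pics/w1.npz')
for p,z in [((150,120),.135),((376,124),.135),((165,272),.135),((348,273),.135),((160,220),.2),((353,218),.2)]:
    d=ray(s,*p,z)[:2]-PE; print(p,(d@U).round(4),(d@N).round(4))
line(.018,.168,.145,.08)
line(.018,.168,.115,.03)
E
```

```text
(150, 120) -0.0524 0.2265
(376, 124) 0.0948 0.224
(165, 272) -0.05 0.1172
(348, 273) 0.0838 0.1166
(160, 220) -0.0311 0.1814
(353, 218) 0.0651 0.1826
perch xy 0.0181 0.168 tip 0.1455 F -1.07 -0.82 -0.56 t 3.4
perch xy 0.0181 0.168 tip 0.1153 F -0.41 -0.25 0.77 t 4.5
```

```bash
python3 - <<'E'
from h import *
line(.005,.168,.113,.04); line(-.0105,.168,.113,.03)
line(-.002,.168,.113,.05)
line(-.002,.15,.108,.05); line(-.002,.11,.108,.05); line(-.002,.08,.108,.05)
s=snap('wrist','w2.png'); snap('top','t2.png')
cv2.imwrite('pics/m2.png',np.hstack([cv2.resize(s['frame'],(400,300)),cv2.resize(np.load('pics/t2.npz')['frame'][140:280,180:340],(400,300))])[:,:,::-1])
E
```

```text
perch xy 0.0047 0.168 tip 0.1131 F 0.5 0.27 -0.11 t 5.0
perch xy -0.0108 0.168 tip 0.1129 F 0.24 -0.01 0.75 t 5.7
perch xy -0.0017 0.168 tip 0.1127 F 0.33 -0.01 0.39 t 6.0
perch xy -0.0021 0.1497 tip 0.1079 F 0.36 0.7 0.52 t 6.5
perch xy -0.002 0.1097 tip 0.1079 F 0.46 0.37 0.21 t 7.5
perch xy -0.002 0.0795 tip 0.108 F 0.16 0.86 -0.25 t 8.2
```

View pics/m2.png

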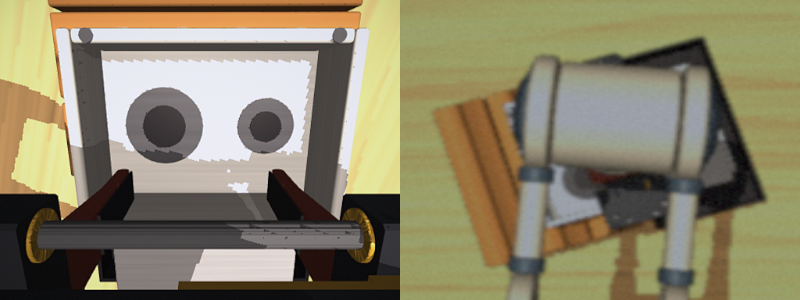

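The left panel shows the casing following, with its back rim corners at about (75,36) and (461,36) in full-frame pixels. The right panel is mostly hidden by the arm. I'll calibrate the push offset from these.

```bash
python3 - <<'E'
from h import *
def m(s,ps,z=.135):
    for p in ps:
        d=ray(s,*p,z)[:2]-PE; print(p,(d@U).round(4),(d@N).round(4))
m(np.load('pics/w2.npz'),[(74,36),(461,36)])
line(-.002,.04,.108,.05); line(-.002,.0,.108,.04); line(-.002,-.022,.108,.03)
s=snap('wrist','w3.png')
E
```

```text
(74, 36) -0.069 0.1698
(461, 36) 0.0721 0.1695
perch xy -0.002 0.0396 tip 0.1082 F -0.06 0.6 -0.74 t 9.3
perch xy -0.002 -0.0002 tip 0.1081 F -0.02 1.82 2.36 t 10.4
perch xy -0.0021 -0.0223 tip 0.1078 F 0.97 1.64 -0.41 t 11.3
```

View pics/w3.png

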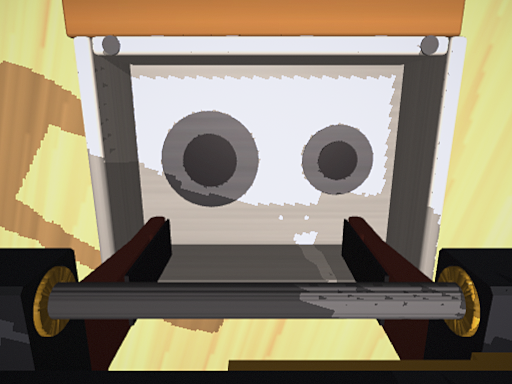

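Same relative view as before: the back rim is at row 37 with corners at (75,37) and (465,37), so the casing has stayed square and in contact. Only about 14 mm remains. I'll finish the push, back off, lift clear and look.

```bash
python3 - <<'E'
from h import *
line(-.002,-.0365,.108,.02); line(-.002,-.025,.108,.04); line(-.002,-.025,.20,.08)
line(-.002,.17,.26,.2)
s=snap('wrist','w4.png')
# clear the top view
r.reach([.33,.30,.45],ORI)
s=snap('top','t4.png'); b=snap('side','s4.png')
cv2.imwrite('pics/m4.png',np.hstack([cv2.resize(s['frame'][140:280,180:340],(400,350),interpolation=2),cv2.resize(b['frame'][120:260,180:340],(400,350),interpolation=2)])[:,:,::-1])
E
```

```text
perch xy -0.0021 -0.0368 tip 0.108 F 0.03 1.6 -1.02 t 12.2
perch xy -0.0019 -0.0248 tip 0.1083 F -0.24 0.4 -0.69 t 12.7
perch xy -0.002 -0.025 tip 0.1991 F 0.21 -0.17 0.54 t 14.0
perch xy -0.002 0.1695 tip 0.2595 F 0.34 -0.3 0.98 t 15.1
```

View pics/m4.png

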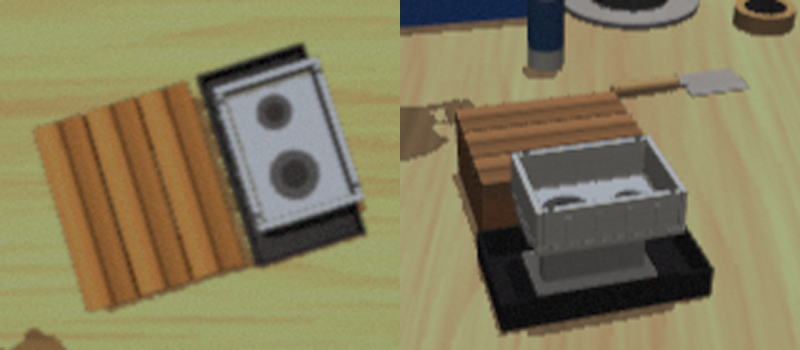

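```bash
python3 - <<'E'
from h import *
s=np.load('pics/t4.npz');f=s['frame']; O=np.array([180,140])
def quad(nm,c,z):
    P=np.array([ray(s,*(np.array(p)/2.5+O),z)[:2] for p in c]); x=(P[0]+P[1]-P[2]-P[3])/2; y=(P[0]+P[3]-P[1]-P[2])/2
    d=P.mean(0)-PE; print(nm,'perch frame',(d@U).round(4),(d@N).round(4),np.hypot(*x).round(4),np.hypot(*y).round(4),np.degrees(np.arctan2(x[1],x[0])).round(1),np.degrees(np.arctan2(-y[0],y[1])).round(1))
quad('casing',[(213,90),(320,60),(362,200),(258,232)],.132)
quad('step',[(35,128),(187,83),(245,265),(92,310)],.085)
hsv=cv2.cvtColor(f,cv2.COLOR_RGB2HSV); 
m=((hsv[...,1]<60)&(hsv[...,2]>95)).astype(np.uint8); m[:145]=0;m[275:]=0;m[:,:185]=0;m[:,335:]=0
k=max(cv2.findContours(m,0,1)[0],key=cv2.contourArea); q=cv2.boxPoints(cv2.minAreaRect(k)); d=np.mean([ray(s,u,v,.132)[:2] for u,v in q],0)-PE; print('mask',d@U,d@N, cv2.minAreaRect(k))
st=((hsv[...,0]<20)&(hsv[...,1]>115)).astype(np.uint8); st[:160]=0;st[270:]=0;st[:,:185]=0;st[:,285:]=0
st=cv2.morphologyEx(cv2.morphologyEx(st,cv2.MORPH_CLOSE,np.ones((5,5))),cv2.MORPH_OPEN,np.ones((9,9)))
k=max(cv2.findContours(st,0,1)[0],key=cv2.contourArea); q=cv2.boxPoints(cv2.minAreaRect(k)); d=np.mean([ray(s,u,v,.085)[:2] for u,v in q],0)-PE; print('stepmask',d@U,d@N-.16, cv2.minAreaRect(k))
E
```

```text
casing perch frame -0.0002 0.0008 0.1471 0.1096 15.4 15.3
step perch frame -0.001 0.1589 0.1981 0.1648 16.8 15.3
mask 0.002943554558779482 0.0005347022385524276 ((295.0206298828125, 196.99343872070312), (60.81398391723633, 45.437232971191406), 72.34988403320312)
stepmask -0.0008991031286503456 -0.004160961345779923 ((237.02984619140625, 218.24850463867188), (78.67900085449219, 69.22476196289062), 73.1416015625)
```

The casing is within about 5 mm of the perch centre on both axes and square to within about 1°. It sits level and the robot is clear of it.

```bash
python3 -c "
from h import *
print(r.sense()['clock'],r.hand_in())"
```

```text
the job is handed in; nothing more can be done
16.4167 None
```

I slid the casing onto the perch and let go of it, then handed the job in at 16.4 s; in the last top view it was within about 5 mm of centre and about 1° of square, it looked level and clear of the step in the side view, and I never touched the other things on the bench. The hand-in returned no verdict.

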